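# Set the vent valve and snap the port cap home

## Robot

A 6-joint arm with a two-finger parallel gripper is mounted at the origin on the work surface. World frame = base frame: x ahead of the robot, y to its left, z up, the work surface at z = 0. Lengths are in m, angles in degrees, forces in N, time in s.
With the tool pointing down it reaches from about 0.375 to 0.9 m from the base axis. Payload 3.1 kg.
Tool frame: the origin (TCP) lies on the centre line of the jaws, within the pads' length; the fingertips stand 25 mm ahead of it and the grasp point (between the pads) lies 6 mm ahead of it; y points along the fingers, x is the direction in which the jaws open and shut, and the axes are right-handed (so a half turn about y gives the same grasp; the last joint's range is limited). The gripper opens to 87 mm and grips with 3 to 60 N. Pads are 19 mm wide; open, the fingers measure 117 mm over their backs; the gripper's body (75 mm by 190 mm) begins 51 mm behind the grasp point.
Start: joints at [-78.868, 30.224, 82.088, -0, 67.689, -10.227], TCP at [0.228, -0.582, 0.248] pointing down, gripper open.
Joint ranges: [-176.69, 176.69], [-43.24, 126.21], [12.49, 139.97], [-82, 262], [0, 151.66], [-163.58, 163.58]. Speed limits (degrees/s): [159.86, 159.86, 180, 180, 180, 180].

## Interface

Orientations are given as a 3x3 rotation matrix whose columns are the frame's x, y, z axes.
In Python, from rig import * gives the robot as it stands.
- The arm moves only by the tool play_rows, never from a script. Its argument "commands" is a list of rows, each a list of 2 entries, a list of its own where there are three numbers: the shift along the world's x, y, z in m, then the turn, a rotation vector about the world's x, y, z in rad. A call has 1 to 10 rows; each row is the pose to reach, as a shift and turn from the pose commanded when the call began; what a row does not reach only later rows make up. A row lasts 1/8 s, in which the tool goes at most 62.5 mm and 10.7 degrees, less where a joint would pass 70% of its speed; a pose out of reach is approached as far as the arm can. A call with a gripper value outside its range is refused whole. "gripper" is the finger opening in m, from 0 to 0.087, set as the call begins (left out, the last holds). The fingers move at their own pace and stop on an object; the grip force is fixed at half the most. Time passes only in rows, so rows that repeat a pose let the fingers close. It gives the time, the measured TCP pose, the force and the opening at its end, in the units of the state.
- read_state(): the state, without advancing time (a new reading comes with each control period).
- capture(name): name is "side" or "top" or "wrist"; returns a dict with "frame" (480x640x3 uint8, red, green, blue), "depth" (480x640 float32, m along the optical axis (not along the pixel's ray), 0 where there is no reading), "mtx" (3x3 intrinsics, pixels), "dist_coeffs" ([k1, k2, p1, p2, k3] as OpenCV has them; the pictures are not rectified), "cam_to_world" (4x4, takes a point from camera to world coordinates); the wrist camera has in their place "hand_eye" (4x4, takes a point from camera to tool coordinates, whose origin is the TCP and whose axes are the tool frame's). Camera axes: x right, y down, z forward; pixel columns grow to the right and rows downward; lengths in m; the calibration is good to about 2 mm. A picture is of the moment at which its call begins: read the wrist's pose just before it.
- hand_in(): hands the job in, once; it reports no verdict.
The state is a dict: "time_s": time; "joint_positions": joint angles; "qvel": joint speeds; "tau": joint torques, N m; "position": TCP position; "tcp_rot": TCP orientation; "force": force on the tool from outside, world axes, zero at the start; "moment": the same for the moment, N m; "opening": opening from 0.0 (shut) to 1.0 (fully open).
Only numpy, scipy, OpenCV 4.12 (cv2) and the standard library are available. Lean on these libraries where they do the work, as an engineer would, in place of code of your own. Each camera call takes 0.05 s, during which the arm holds its last target. There are 200 camera calls.

## Task

Get the cream filler's manifold ready: first set the ball valve half open (lever at 45 degrees, midway between across the pipe and along it) so that trapped air can escape, then take the white cap with the round knob and press it onto the upright port stud until it clicks. Keep pressing after the click so that the cap pushes the spring collar beneath it down to its stop, and finish while you are still holding the cap pressed down there, with the valve left half open and the other things on the table left where they are.

Things in the scene. Friction and masses are not known exactly. Their poses are not given: they have to be found in the camera images.
- valve (a joint): Angle of the ball valve's lever, rad: 0 = shut, lever straight across the pipe (along the manifold's -x); 1.571 = fully open, lever along the pipe (along the manifold's +y, away from the port); half open = 0.785. Grows clockwise seen from above; the travel ends at 0 and 1.571. Stiff (0.12 N m of friction): it stays where it is left.
- valve_axis (a point): Point on the lever's vertical turning axis, at mid-height of the lever bar, 97 mm above the table; axes as the manifold's. The valve body under the lever is a 48 x 58 mm steel block, its top 75 mm above the table.
- lever_grip (a point): Point on the steel lever 75 mm out from its turning axis, at mid-height of the bar (97 mm above the table): a place to pinch it. The lever is a level bar, 14 mm wide, 14 mm tall, its end 105 mm from the axis. Its own -x axis points outward along the lever, its y axis across it.
- manifold: Fixed steel manifold: pipe (28 mm, top 64 mm up) over a 120 x 300 mm base plate, ball valve at one end, upright port stud at the other. Origin: centre of the plate's underside. x across the pipe, y along it from port to valve, z up. Valve axis at y = +80 mm, stud axis at y = -90 mm.
- port (a point): Point on the stud's vertical axis, 100 mm above the table, level with the top of the spring collar when that is up; axes as the manifold's. The stud is 24 mm across. Under the collar is a 44 mm steel boss whose top is 80 mm above the table.
- stud_tip (a point): Centre of the stud's flat tip, 28 mm above port (128 mm above the table); the tip tapers from 24 to 12 mm. Four small spring balls stand out 2.7 mm round the stud, 7 mm above port. A cap rim pushed down over them meets 6 to 11 N of resistance from about 10 mm above port; at about 5 mm above it the force drops suddenly and the cap pulls itself on (the click).
- collar (a joint): How far the grey spring collar (38 mm ring round the stud, its top at port) is pushed down, m: 0 = up, 0.005 = at its stop. It takes 3 N to start it and 13 N to bring it to its stop, and it springs back up when released.
- cap_knob (a point): Centre of the round knob of the loose white snap cap, 58 mm above the cap's lower rim. The knob is 26 mm across, from 40 to 72 mm above the rim; below it the skirt is 44 mm across and 40 mm tall, with a flat shoulder round the knob's foot. The cap stands on its open rim on the table, z up; 90 g; its yaw does not matter.
- cap_rim (a point): Centre of the cap's open lower rim (underside). The hollow is 36 mm deep, with an inner lip at the rim leaving a 25.8 mm hole, so there is 0.9 mm of play all round on the stud. Clicked on, this point is on the stud's axis and level with port; pressed home it is 5 mm below it.
- lid_mid (a point): Bystander: centre of a low flat white lid without a knob, 62 mm across, 22 mm high; it may stand where the cap otherwise stands. Not to be moved.
- jar1_mid (a point): Bystander: centre of an empty open glass jar, 68 mm across, 75 mm high.
- jar2_mid (a point): Bystander: centre of an identical empty glass jar.
- nozzle_mid (a point): Bystander: middle of a small steel piping nozzle (cone 34 mm across the foot, 45 mm high).
- bowl_mid (a point): Bystander: middle of a steel bowl 130 mm across, 55 mm high.
- spatula_grip (a point): Bystander: handle of a 240 mm spatula lying on the table.
Things that resemble listed ones, but are neither listed nor needed, are in the scene too. What is shaped like the part that bears cap_knob but green or pink is not meant.

How it is judged (in metres and radians):
On the way, in this order (a step that is already met when the one before it is completed fails the run):
1. the valve is set half open (value of joint valve between 0.655 and 0.915 rad), for 0.2 s.
2. the cap has clicked onto the stud: its rim is past the spring balls (horizontal distance between cap_rim and port below 0.003 m and angle between cap_rim's own z axis and vertical below 0.1 rad and z of cap_rim in the frame of port below 0.0025 m), for 0.1 s.
At the end, for the whole second after the job is handed in: The lever stands within 7.5 degrees (0.13 rad) of half open; the cap is upright (within 0.1 rad) on the stud (within 3 mm of its axis), past the click, and the robot's fingers are on it and press it so that the collar is at least 3.2 mm down of its 5 mm (all of step 1 and horizontal distance between cap_rim and port below 0.003 m and angle between cap_rim's own z axis and vertical below 0.1 rad and z of cap_rim in the frame of port below -0.0025 m and value of joint collar above 0.0032 m and contact force between the fingers and cap above 3 N); the arm keeps its last pose, push and grip.
It fails at once if another thing on the table is moved more than 30 mm (distance of any of lid_mid, jar1_mid, jar2_mid, nozzle_mid, bowl_mid, spatula_grip from where it was at the start of the episode above 0.03 m).
It also fails if it takes over 64 s, if anything falls off the work surface, if the arm or the gripper's body presses on something with over 40 N, if the wrist force passes 120 N, or if a joint passes its speed limit or range.

## Working session

There is one attempt and no reset: what is moved stays moved. The work goes in short steps, Python scripts to look and compute and a tool call to move; the robot and the scene stay as the last step left them, time stands still between calls to the robot, and variables do not carry over. Pictures are saved under pics/ and viewed, about 8 in all and at most 12, crops included, and the job is handed in when it is done.

Besides the shell and the picture viewer there is one more tool, called after "Emit:" in YAML: its name, and indented under it one key for each argument. play_rows: Moves the arm, as the interface text tells. Its arguments: {"type":"object","properties":{"commands":{"type":"array"},"gripper":{"type":"number"}},"required":["commands"]}

```bash
ls; mkdir -p pics; cat > h.py <<'E'
from rig import *
import numpy as np, cv2
def cam(n):
    s=read_state(); c=capture(n)
    if n=='wrist':
        T=np.eye(4);T[:3,:3]=np.array(s['tcp_rot']);T[:3,3]=s['position'];c['T']=T@np.array(c['hand_eye'])
    else: c['T']=np.array(c['cam_to_world'])
    return c
def save(c,f): cv2.imwrite('pics/'+f,c['frame'][:,:,::-1])
def ray(c,uv):
    p=cv2.undistortPoints(np.array(uv,float).reshape(-1,1,2),np.array(c['mtx']),np.array(c['dist_coeffs'])).reshape(-1,2)
    return c['T'][:3,3], np.c_[p,np.ones(len(p))]@c['T'][:3,:3].T
def onplane(c,uv,z):
    o,d=ray(c,uv); return o+d*((z-o[2])/d[:,2])[:,None]
def cloud(c):
    v,u=np.mgrid[0:480,0:640]; uv=np.c_[u.ravel(),v.ravel()]
    o,d=ray(c,uv); P=o+d*c['depth'].ravel()[:,None]
    P[c['depth'].ravel()==0]=np.nan
    return P.reshape(480,640,3)
E
python3 - <<'E'
from h import *
s=read_state();print(s['time_s'],s['position'],s['tcp_rot'],s['force'])
for n in('top','side'):
    c=cam(n);save(c,n+'0.png');print(n,c['T'].round(3).tolist())
E
```

```text
pics
0.0 [ 0.22751293 -0.58136465  0.24657278] [[ 3.64214158e-01 -4.44014268e-04  9.31315118e-01]
 [-9.31312690e-01  2.15917751e-03  3.64214238e-01]
 [-2.17259098e-03 -9.99997570e-01  3.72886898e-04]] [-0.25911034  0.46497564 -0.31222941]
top [[-0.007, -0.994, 0.109, 0.424], [-1.0, 0.007, -0.0, 0.004], [-0.001, -0.109, -0.994, 1.017], [0.0, 0.0, 0.0, 1.0]]
side [[-0.901, -0.296, 0.318, 0.209], [-0.434, 0.644, -0.63, 0.633], [-0.019, -0.705, -0.709, 0.806], [0.0, 0.0, 0.0, 1.0]]
```

View pics/top0.png

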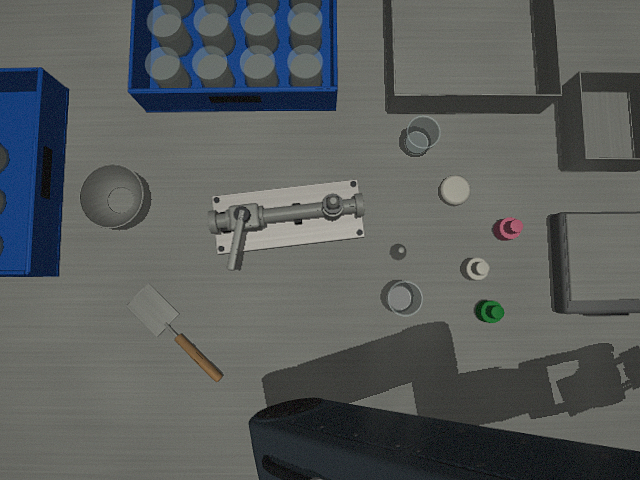

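View pics/side0.png

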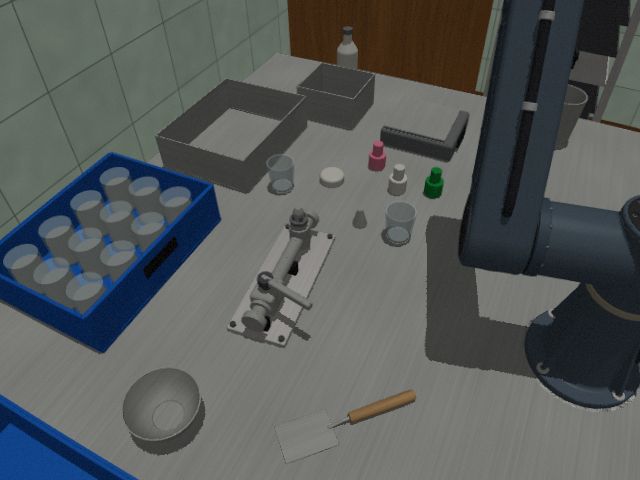

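Candidates (top picture): white knobbed cap (475,268); flat white lid without a knob (455,190); green cap (489,310); pink cap (509,229). I choose (475,268). The manifold has its stud at (333,202), its valve axis at (241,212), and the lever tip at (234,268).

```bash
python3 - <<'E'
from h import *
c=cam('top');P=cloud(c);z=P[...,2];f=c['frame']
V,U=np.mgrid[0:480,0:640]
def box(u0,u1,v0,v1): return (U>=u0)&(U<u1)&(V>=v0)&(V<v1)
roi=box(195,380,170,285)
m=roi&(z>.088)&(z<.115)&(U<290)
pts=P[m];print('lever pts',len(pts),np.nanmedian(pts,0))
# lever bar: pixels with v>225
l=P[m&(V>225)];mu=l.mean(0);d=np.linalg.svd((l-mu)[:,:2],full_matrices=False)[2][0];print('lever',mu,d,np.degrees(np.arctan2(d[1],d[0])), l[:,:2].min(0))
# pipe
p=P[box(262,322,190,230)&(z>.05)&(z<.075)];mp=p.mean(0);dp=np.linalg.svd((p-mp)[:,:2],full_matrices=False)[2][0];print('pipe',mp,dp,np.degrees(np.arctan2(dp[1],dp[0])),p[:,2].max())
# plate
g=f.astype(int).sum(2)/3
pl=(roi&(g>140)).astype(np.uint8);n=cv2.findNonZero(pl);r=cv2.minAreaRect(n);print('plate',r); b=cv2.boxPoints(r);print(onplane(c,b,.012).round(4), onplane(c,[r[0]],.012))
s=P[box(310,360,180,225)&(z>.118)];print('stud',len(s),s.mean(0))
k=P[box(455,500,250,290)&(z>.06)];print('knob',len(k),k.mean(0),k[:,2].max(),(k.min(0)+k.max(0))/2)
w=box(455,495,250,285)&(g>150);print('white c',U[w].mean(),V[w].mean())
C=np.vstack([np.hstack([cv2.resize(f[175:285,195:375],(0,0),fx=4,fy=4,interpolation=2)])])
D=cv2.resize(f[240:320,440:520],(440,440),interpolation=2)
i=np.hstack([C,D])[:,:,::-1]; i=cv2.resize(i,(800,int(800*i.shape[0]/i.shape[1])));cv2.imwrite('pics/c1.png',i);print(i.shape)
E
```

```text
lever pts 633 [0.5339461  0.15743413 0.10317153]
lever [0.50721145 0.16093684 0.10244657] [-0.98229739  0.18732815] 169.20310123179314 [0.46625066 0.14737436]
pipe [0.57818819 0.05996192 0.06088588] [-0.12371933  0.99231725] 97.1068048395764 0.07183968048040335
plate ((288.0362548828125, 224.1356658935547), (73.75088500976562, 147.46206665039062), 83.1572265625)
[[ 0.6205  0.2265  0.012 ]
 [ 0.6547 -0.072   0.012 ]
 [ 0.5048 -0.0874  0.012 ]
 [ 0.4715  0.2062  0.012 ]] [[0.56221234 0.06832229 0.012     ]]
stud 106 [ 0.58779678 -0.01859747  0.12483621]
knob 149 [ 0.46791597 -0.30074693  0.07112562] 0.07694703060465036 [ 0.46813863 -0.3024009   0.06890556]
white c 477.8744394618834 268.53811659192826
(303, 800, 3)
```

View pics/c1.png

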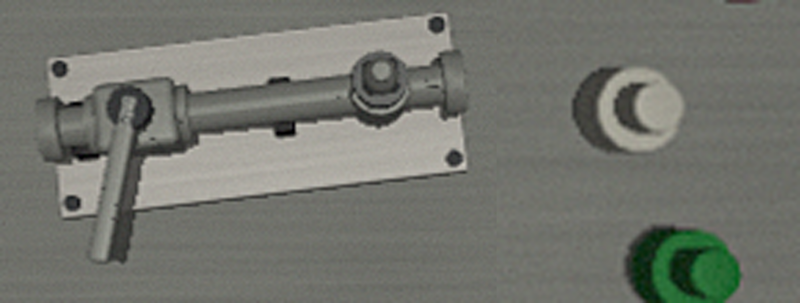

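Emit:
play_rows:
  commands:
    - [[0.266,0.746,0],[0,0,2.58]]
    - [[0.266,0.746,0],[0,0,2.58]]
    - [[0.266,0.746,0],[0,0,2.58]]
    - [[0.266,0.746,0],[0,0,2.58]]
    - [[0.266,0.746,0],[0,0,2.58]]
    - [[0.266,0.746,0],[0,0,2.58]]
    - [[0.266,0.746,0],[0,0,2.58]]
    - [[0.266,0.746,0],[0,0,2.58]]
    - [[0.266,0.746,0],[0,0,2.58]]
    - [[0.266,0.746,0],[0,0,2.58]]
  gripper: 0.06

```text
time_s: 1.4
position: [0.4381, 0.0086, 0.2477]
tcp_rot: [[0.776, 0.001, -0.631], [0.631, -0.0, 0.776], [0.0, -1.0, -0.001]]
force: [1.5, -0.7, 0.7]
opening: 0.69
```

Emit:
play_rows:
  commands:
    - [[0.056,0.157,0],[0,0,0.705]]
    - [[0.056,0.157,0],[0,0,0.705]]
    - [[0.056,0.157,0],[0,0,0.705]]
    - [[0.056,0.157,0],[0,0,0.705]]
    - [[0.056,0.157,0],[0,0,0.705]]
    - [[0.056,0.157,0],[0,0,0.705]]

```text
time_s: 2.15
position: [0.4933, 0.1633, 0.2474]
tcp_rot: [[0.19, -0.001, -0.982], [0.982, -0.0, 0.19], [-0.0, -1.0, 0.001]]
force: [0.1, 0.4, -0.3]
opening: 0.686
```

```bash
python3 - <<'E'
from h import *
s=read_state();print(s['time_s'],s['position'],np.array(s['tcp_rot']).round(3).tolist(),s['force'],s['joint_positions'])
c=cam('wrist');save(c,'w1.png');P=cloud(c);z=P[...,2]
m=(z>.094)&(z<.108);l=P[m];l=l[(l[:,0]<.54)];
print(len(l));mu=np.median(l,0);d=np.linalg.svd((l-l.mean(0))[:,:2],full_matrices=False)[2][0];print(l.mean(0),d,l.min(0),l.max(0))
m=(z>.112);print('stud?',m.sum(),P[m].mean(0) if m.any() else'')
print(c['T'].round(3).tolist())
E
```

```text
2.15 [0.49326257 0.16327776 0.24737196] [[0.19, -0.001, -0.982], [0.982, -0.0, 0.19], [-0.0, -1.0, 0.001]] [ 0.10199598  0.35375846 -0.34307947] [ 5.98093281e+00  2.21583095e+01  9.70906463e+01 -1.81224547e-03
  6.07906363e+01 -7.30478603e+01]
1250
[0.50124961 0.16262744 0.1035896 ] [ 0.98065773 -0.19573049] [0.4664747  0.14864251 0.09421225] [0.53987652 0.17537228 0.10690188]
stud? 111613 [0.46841406 0.16770162 0.31991444]
[[0.191, 0.94, 0.282, 0.415], [0.982, -0.183, -0.055, 0.178], [-0.001, 0.288, -0.958, 0.385], [0.0, 0.0, 0.0, 1.0]]
```

View pics/w1.png

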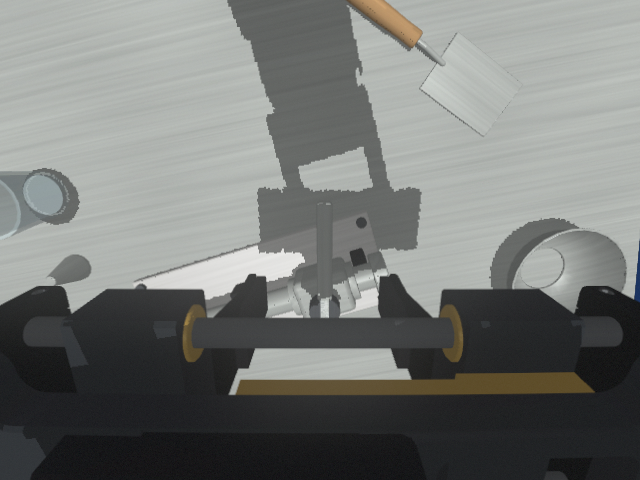

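The wrist picture shows the lever (325,205–290) centred between the open fingers (255 and 395), so I go down and pinch it.

Emit:
play_rows:
  commands:
    - [[0,0,-0.05],[0,0,0]]
    - [[0,0,-0.1],[0,0,0]]
    - [[0,0,-0.144],[0,0,0]]
    - [[0,0,-0.144],[0,0,0]]
    - [[0,0,-0.144],[0,0,0]]

```text
time_s: 2.82
position: [0.4946, 0.1634, 0.1047]
tcp_rot: [[0.189, 0.002, -0.982], [0.982, 0.0, 0.189], [0.001, -1.0, -0.002]]
force: [0.8, -0.1, -0.8]
opening: 0.69
```

Emit:
play_rows:
  commands:
    - [[0,0,0],[0,0,0]]
    - [[0,0,0],[0,0,0]]
    - [[0,0,0],[0,0,0]]
    - [[0,0,0],[0,0,0]]
    - [[0,0,0],[0,0,0]]
    - [[0,0,0],[0,0,0]]
  gripper: 0.005

```text
time_s: 3.58
position: [0.4935, 0.1638, 0.1036]
tcp_rot: [[0.187, -0.0, -0.982], [0.982, 0.0, 0.187], [0.0, -1.0, 0.0]]
force: [-0.3, 0.4, 1.5]
opening: 0.158
```

Emit:
play_rows:
  commands:
    - [[0.0017,0.0071,0],[0,0,-0.095]]
    - [[0.004,0.0139,0],[0,0,-0.19]]
    - [[0.0071,0.0205,0],[0,0,-0.286]]
    - [[0.0106,0.0267,0],[0,0,-0.381]]
    - [[0.0149,0.0326,0],[0,0,-0.477]]
    - [[0.0149,0.0326,0],[0,0,-0.477]]
    - [[0.0149,0.0326,0],[0,0,-0.477]]

```text
time_s: 4.45
position: [0.5084, 0.1974, 0.1036]
tcp_rot: [[0.617, 0.0, -0.787], [0.787, 0.002, 0.617], [0.001, -1.0, 0.001]]
force: [-0.6, 6.8, 0.7]
opening: 0.159
```

Emit:
play_rows:
  commands:
    - [[0,0,0],[0,0,0]]
    - [[0,0,0],[0,0,0]]
    - [[0,0,0],[0,0,0]]
    - [[0,0,0],[0,0,0]]
    - [[0,0,0.05],[0,0,0]]
    - [[0,0,0.11],[0,0,0]]
    - [[0,0,0.144],[0,0,0]]
    - [[0,0,0.144],[0,0,0]]
  gripper: 0.06

```text
time_s: 5.45
position: [0.5103, 0.1965, 0.2507]
tcp_rot: [[0.618, 0.007, -0.786], [0.786, 0.001, 0.618], [0.005, -1.0, -0.005]]
force: [1.0, -0.6, -0.5]
opening: 0.685
```

```bash
python3 - <<'E'
from h import *
s=read_state();print(s['time_s'],s['position'])
c=cam('wrist');P=cloud(c);z=P[...,2]
m=(z>.096)&(z<.107)&(P[...,0]<.545);l=P[m]
d=np.linalg.svd((l-l.mean(0))[:,:2],full_matrices=False)[2][0];print('wrist',len(l),l.mean(0),np.degrees(np.arctan2(d[1],d[0]))%180)
t=cam('top');save(t,'top2.png');P=cloud(t)
E
```

```text
5.45 [0.51030567 0.19650095 0.25069444]
wrist 1228 [0.51455159 0.19163045 0.10365186] 142.25450378344135
```

Emit:
play_rows:
  commands:
    - [[-0.041,-0.498,0],[0,0,0]]
    - [[-0.041,-0.498,0],[0,0,0]]
    - [[-0.041,-0.498,0],[0,0,0]]
    - [[-0.041,-0.498,0],[0,0,0]]
    - [[-0.041,-0.498,0],[0,0,0]]
    - [[-0.041,-0.498,0],[0,0,0]]
    - [[-0.041,-0.498,0],[0,0,0]]
    - [[-0.041,-0.498,0],[0,0,0]]
    - [[-0.041,-0.498,0],[0,0,0]]
    - [[-0.041,-0.498,0],[0,0,0]]

```text
time_s: 6.8
position: [0.4663, -0.3008, 0.2455]
tcp_rot: [[0.619, -0.003, -0.786], [0.786, 0.004, 0.619], [0.001, -1.0, 0.005]]
force: [0.4, -0.2, -0.4]
opening: 0.695
```

Emit:
play_rows:
  commands:
    - [[0,0,0],[0,0,0]]
    - [[0,0,0],[0,0,0]]
  gripper: 0.06

```text
time_s: 7.05
position: [0.4676, -0.3001, 0.2473]
tcp_rot: [[0.616, -0.001, -0.788], [0.788, 0.001, 0.616], [0.0, -1.0, 0.001]]
force: [0.4, 0.0, -0.1]
opening: 0.688
```

```bash
python3 - <<'E'
from h import *
s=read_state();print(s['time_s'],s['position'])
c=cam('wrist');save(c,'w2.png');P=cloud(c);z=P[...,2]
near=np.hypot(P[...,0]-.468,P[...,1]+.301)<.04
for a,b in((.066,.076),(.036,.044)):
    l=P[near&(z>a)&(z<b)];print(len(l),l.mean(0),(l.min(0)+l.max(0))/2,np.ptp(l,0))
t=cam('top');P=cloud(t);z=P[...,2]
for a,b in((.066,.078),):
    near=np.hypot(P[...,0]-.468,P[...,1]+.301)<.04
    l=P[near&(z>a)&(z<b)];print('top',len(l),l.mean(0) if len(l) else'')
# lever + stud from top (fresh, unobstructed)
m=(z>.09)&(z<.107)&(P[...,0]>.45)&(P[...,0]<.54)&(P[...,1]>.13)&(P[...,1]<.28);l=P[m]
if len(l)>20:
    d=np.linalg.svd((l-l.mean(0))[:,:2],full_matrices=False)[2][0];print('lever top',len(l),np.degrees(np.arctan2(d[1],d[0]))%180)
E
```

```text
7.05 [ 0.46759964 -0.30013999  0.24734651]
540 [ 0.46825575 -0.30192514  0.07173296] [ 0.46902264 -0.30228578  0.07016525] [0.02590599 0.02570083 0.00818304]
639 [ 0.46404392 -0.2987525   0.04003083] [ 0.46882656 -0.30238556  0.04030574] [0.0428532  0.04295193 0.00634665]
top 140 [ 0.46791456 -0.30124934  0.07170291]
lever top 293 143.18611119474053
```

View pics/w2.png

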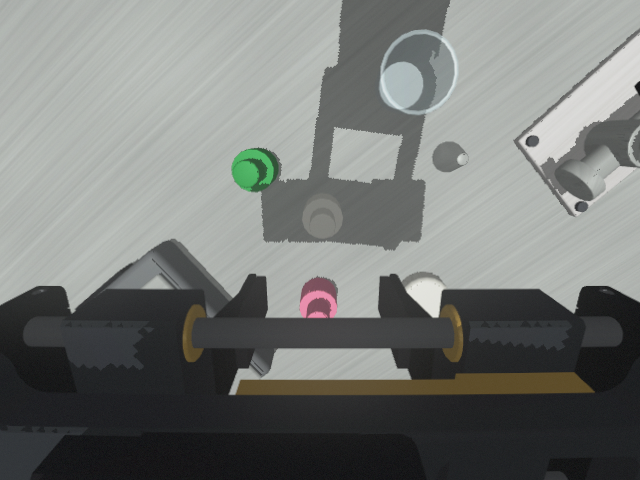

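The wrist picture shows the white knobbed cap at (321,215), green at (254,170), pink at (319,300) and the lid at (425,285). The choice is confirmed; I go down on it.

Emit:
play_rows:
  commands:
    - [[0.001,-0.002,-0.06],[0,0,0]]
    - [[0.001,-0.002,-0.12],[0,0,0]]
    - [[0.001,-0.002,-0.16],[0,0,0]]
    - [[0.001,-0.002,-0.179],[0,0,0]]
    - [[0.001,-0.002,-0.179],[0,0,0]]
    - [[0.001,-0.002,-0.179],[0,0,0]]

```text
time_s: 7.9
position: [0.4692, -0.304, 0.0695]
tcp_rot: [[0.617, 0.001, -0.787], [0.787, -0.001, 0.617], [-0.0, -1.0, -0.002]]
force: [-0.3, -0.5, 0.8]
opening: 0.692
```

Emit:
play_rows:
  commands:
    - [[0,0,0],[0,0,0]]
    - [[0,0,0],[0,0,0]]
    - [[0,0,0],[0,0,0]]
    - [[0,0,0],[0,0,0]]
    - [[0,0,0],[0,0,0]]
    - [[0,0,0],[0,0,0]]
  gripper: 0.015

```text
time_s: 8.65
position: [0.4685, -0.3038, 0.0686]
tcp_rot: [[0.618, 0.0, -0.786], [0.786, -0.0, 0.618], [-0.0, -1.0, -0.0]]
force: [-0.3, -0.1, 1.5]
opening: 0.292
```

Emit:
play_rows:
  commands:
    - [[0,0,0.06],[0,0,0]]
    - [[0,0,0.12],[0,0,0]]
    - [[0.02,0.05,0.16],[0,0,0]]
    - [[0.119,0.285,0.16],[0,0,0]]
    - [[0.119,0.285,0.16],[0,0,0]]
    - [[0.119,0.285,0.16],[0,0,0]]
    - [[0.119,0.285,0.16],[0,0,0]]
    - [[0.119,0.285,0.16],[0,0,0]]
    - [[0.119,0.285,0.16],[0,0,0]]
    - [[0.119,0.285,0.16],[0,0,0]]

```text
time_s: 9.9
position: [0.5868, -0.0202, 0.2282]
tcp_rot: [[0.619, -0.001, -0.785], [0.785, -0.0, 0.619], [-0.001, -1.0, 0.001]]
force: [0.1, -0.2, -0.6]
opening: 0.291
```

```bash
python3 - <<'E'
from h import *
s=read_state();print(s['time_s'],s['position'],s['force'],s['opening'])
c=cam('wrist');P=cloud(c);z=P[...,2]
near=np.hypot(P[...,0]-.588,P[...,1]+.0186)<.035
for a,b in((.122,.132),(.108,.122),(.096,.102),(.077,.083)):
    l=P[near&(z>a)&(z<b)]
    if len(l): print(a,len(l),l.mean(0),(l.min(0)+l.max(0))/2,np.ptp(l,0))
w=cv2.resize(c['frame'][100:340,180:460],(0,0),fx=1.4,fy=1.4)
t=cam('side');P=cloud(t);z=P[...,2];near=np.hypot(P[...,0]-.588,P[...,1]+.0186)<.035
l=P[near&(z>.122)&(z<.132)];print('side',len(l),l.mean(0) if len(l) else '')
d=cv2.resize(t['frame'][170:270,240:360],(0,0),fx=3.36,fy=3.36)
h=min(len(w),len(d));i=np.hstack([w[:h],d[:h]]);print(i.shape);cv2.imwrite('pics/w3.png',i[:,:,::-1])
E
```

```text
9.9 [ 0.58684194 -0.0201527   0.22822217] [ 0.08236751 -0.22159716 -0.60943537] 0.29114432082890335
0.108 101 [ 0.58049685 -0.01198982  0.11219608] [ 0.58332849 -0.01389141  0.11291876] [0.01353682 0.01256491 0.00982315]
0.096 478 [ 0.58100393 -0.0123823   0.09992363] [ 0.58565613 -0.01717484  0.09898776] [0.03076522 0.03274844 0.00592664]
0.077 396 [ 0.57891278 -0.01181806  0.07973179] [ 0.58766139 -0.01876394  0.07949862] [0.04044103 0.04169266 0.00428067]
side 58 [ 0.58648732 -0.01579274  0.12640608]
(336, 795, 3)
```

View pics/w3.png

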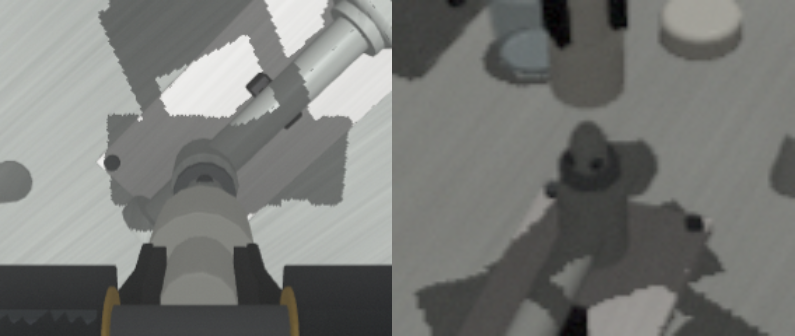

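```bash
cat > fit.py <<'E'
from h import *
from scipy.optimize import least_squares
def fit(l,r,x0):
    q=least_squares(lambda p:np.hypot(l[:,0]-p[0],l[:,1]-p[1])-r,x0,loss='soft_l1',f_scale=.0005);return q.x,np.std(q.fun)
if __name__=='__main__':
    s=read_state();p=s['position'];print(p)
    for n in ('wrist','side','top'):
        c=cam(n);P=cloud(c);z=P[...,2];rr=np.hypot(P[...,0]-.587,P[...,1]+.019)
        rim=p[2]-.0686
        for nm,a,b,r,r0,r1 in(('cap',rim+.004,rim+.037,.022,.016,.028),('knob',rim+.044,rim+.07,.013,.008,.018),('collar',.090,.0985,.019,.014,.024),('boss',.066,.078,.022,.016,.028),('stud',.102,.114,.012,.007,.016)):
            l=P[(z>a)&(z<b)&(rr>r0)&(rr<r1)]
            if len(l)>20: print(n,nm,len(l),*fit(l[:,:2],r,[.587,-.019]))
E
python3 fit.py
```

```text
[ 0.5869884  -0.02040615  0.22841693]
wrist cap 1063 [ 0.5868357  -0.02012109] 0.0002574163066134982
wrist knob 1503 [ 0.58626321 -0.02044032] 0.0018242438984751779
wrist collar 72 [ 0.58948104 -0.01967861] 0.00021739701916028635
wrist boss 113 [ 0.58950585 -0.01971479] 0.0001779333178775292
wrist stud 113 [ 0.58902105 -0.01937905] 0.0010739941403854448
side cap 309 [ 0.58601776 -0.01987822] 0.0010808935433111273
side knob 157 [ 0.58530482 -0.020177  ] 0.0018678342557314545
side collar 41 [ 0.58846875 -0.01975177] 0.0010826753774850321
side boss 91 [ 0.58861024 -0.01969285] 0.001206249124097518
side stud 68 [ 0.58790035 -0.01848626] 0.0016330178837165687
top cap 26 [ 0.58657291 -0.01944025] 0.00021799486296440127
```

Emit:
play_rows:
  commands:
    - [[0.0026,0.0003,0],[0,0,0]]
    - [[0.0026,0.0003,-0.015],[0,0,0]]
    - [[0.0026,0.0003,-0.024],[0,0,0]]
    - [[0.0026,0.0003,-0.03],[0,0,0]]
    - [[0.0026,0.0003,-0.036],[0,0,0]]
    - [[0.0026,0.0003,-0.042],[0,0,0]]
    - [[0.0026,0.0003,-0.046],[0,0,0]]
    - [[0.0026,0.0003,-0.046],[0,0,0]]
    - [[0.0026,0.0003,-0.046],[0,0,0]]

```text
time_s: 11.28
position: [0.5899, -0.0186, 0.1826]
tcp_rot: [[0.618, -0.0, -0.786], [0.786, -0.0, 0.618], [-0.001, -1.0, 0.0]]
force: [-1.3, -1.9, -0.6]
opening: 0.293
```

```bash
python3 - <<'E'
from h import *
s=read_state();print(s['time_s'],s['position'],s['force'],s['moment'],s['opening'])
E
python3 fit.py
```

```text
11.275 [ 0.58990816 -0.01861967  0.18258606] [-1.34160093 -1.87570952 -0.58392893] [-0.22399838 -0.03025625 -0.02755358] 0.29304702857241166
[ 0.58990816 -0.01861967  0.18258606]
wrist cap 1057 [ 0.58973136 -0.01845298] 0.00025153558437121504
wrist knob 1533 [ 0.58884495 -0.01903429] 0.0018980045777654915
wrist collar 99 [ 0.58945181 -0.0195999 ] 0.00018893965096785094
wrist boss 176 [ 0.58948349 -0.01965887] 0.0001963782109862896
side cap 269 [ 0.58884096 -0.01840089] 0.0011709965046876683
side knob 150 [ 0.58732858 -0.0191283 ] 0.0018150770200114662
side collar 39 [ 0.58850256 -0.01988457] 0.0010975613079082294
side boss 89 [ 0.58829696 -0.01932867] 0.0013001953622086165
side stud 23 [ 0.58719704 -0.01860389] 0.001486782673848912
```

Emit:
play_rows:
  commands:
    - [[-0.0004,-0.001,0],[0,0,0]]
    - [[-0.0004,-0.001,-0.003],[0,0,0]]
    - [[-0.0004,-0.001,-0.005],[0,0,0]]
    - [[-0.0004,-0.001,-0.007],[0,0,0]]
    - [[-0.0004,-0.001,-0.009],[0,0,0]]
    - [[-0.0004,-0.001,-0.011],[0,0,0]]
    - [[-0.0004,-0.001,-0.013],[0,0,0]]
    - [[-0.0004,-0.001,-0.013],[0,0,0]]
    - [[-0.0004,-0.001,-0.013],[0,0,0]]

```text
time_s: 12.55
position: [0.5895, -0.0193, 0.1688]
tcp_rot: [[0.618, -0.001, -0.786], [0.786, 0.0, 0.618], [-0.0, -1.0, 0.001]]
force: [-0.6, -0.9, -3.8]
opening: 0.288
```

Emit:
play_rows:
  commands:
    - [[0,0,-0.0015],[0,0,0]]
    - [[0,0,-0.003],[0,0,0]]
    - [[0,0,-0.0045],[0,0,0]]
    - [[0,0,-0.0055],[0,0,0]]
    - [[0,0,-0.0055],[0,0,0]]
    - [[0,0,-0.0055],[0,0,0]]
    - [[0,0,-0.0055],[0,0,0]]

```text
time_s: 13.42
position: [0.59, -0.0194, 0.1654]
tcp_rot: [[0.618, 0.001, -0.787], [0.787, -0.0, 0.618], [0.001, -1.0, -0.001]]
force: [-3.1, 0.1, 7.5]
opening: 0.293
```

```bash
cat > chk.py <<'E'
from h import *
s=read_state();print(s['time_s'],s['position'],s['force'],s['moment'],s['opening'])
c=cam('wrist');P=cloud(c);z=P[...,2];x,y=s['position'][:2]
rr=np.hypot(P[...,0]-x,P[...,1]-y)
sh=P[(rr>.015)&(rr<.021)&(z>s['position'][2]-.04)&(z<s['position'][2]-.018)]
print('shoulder z',len(sh),np.percentile(sh[:,2],[20,50,80]))
t=cam('side')
w=cv2.resize(c['frame'][100:340,180:460],(0,0),fx=1.4,fy=1.4);d=cv2.resize(t['frame'][170:270,240:360],(0,0),fx=3.36,fy=3.36)
import sys;cv2.imwrite('pics/'+sys.argv[1],np.hstack([w,d])[:,:,::-1])
E
python3 chk.py p1.png; python3 fit.py | grep wrist
```

```text
13.425 [ 0.5900029  -0.01944006  0.1654406 ] [-3.06087253  0.13827576  7.50572291] [-0.13744298  0.46576493 -0.03068287] 0.2931837885891477
shoulder z 892 [0.13680512 0.13740046 0.13819603]
wrist cap 1089 [ 0.58958932 -0.01910496] 0.00025762571710926107
wrist knob 1586 [ 0.58900023 -0.01979026] 0.0019433849824463587
wrist boss 213 [ 0.58941774 -0.01966175] 0.00020002050783650554
```

View pics/p1.png

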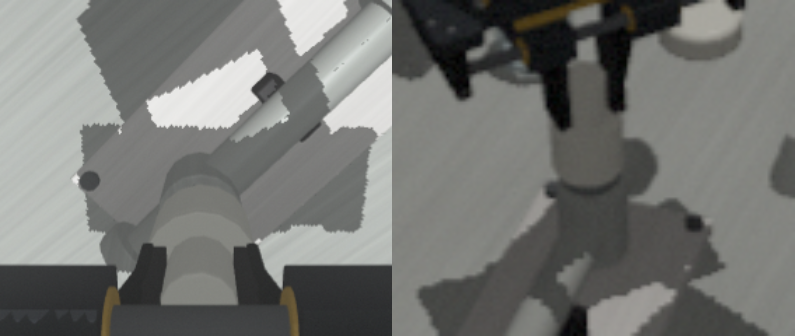

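Emit:
play_rows:
  commands:
    - [[-0.0004,-0.0002,-0.001],[0,0,0]]
    - [[-0.0004,-0.0002,-0.002],[0,0,0]]
    - [[-0.0004,-0.0002,-0.003],[0,0,0]]
    - [[-0.0004,-0.0002,-0.004],[0,0,0]]
    - [[-0.0004,-0.0002,-0.005],[0,0,0]]
    - [[-0.0004,-0.0002,-0.005],[0,0,0]]
    - [[-0.0004,-0.0002,-0.005],[0,0,0]]
    - [[-0.0004,-0.0002,-0.005],[0,0,0]]

```text
time_s: 14.68
position: [0.5908, -0.0192, 0.1629]
tcp_rot: [[0.618, 0.005, -0.787], [0.787, -0.0, 0.618], [0.003, -1.0, -0.004]]
force: [-3.9, 2.0, 19.9]
opening: 0.291
```

```bash
python3 chk.py p2.png; python3 fit.py | grep wrist
```

```text
14.675 [ 0.59075301 -0.01922326  0.1629163 ] [-3.92060552  2.0270395  19.93329205] [0.22468699 0.7691906  0.00961752] 0.29065116541343794
shoulder z 885 [0.13461612 0.13517719 0.13599483]
wrist cap 1110 [ 0.5899948  -0.01908749] 0.00025620773523555613
wrist knob 1608 [ 0.58969551 -0.01952627] 0.0020051421129924805
wrist boss 222 [ 0.58945258 -0.01970019] 0.00019976389277215985
```

Emit:
play_rows:
  commands:
    - [[0,0,0],[0,0,0]]
    - [[0,0,0],[0,0,0]]
    - [[0,0,0],[0,0,0]]
    - [[0,0,0],[0,0,0]]

```text
time_s: 15.42
position: [0.5907, -0.0192, 0.1629]
tcp_rot: [[0.618, 0.005, -0.786], [0.786, -0.0, 0.618], [0.003, -1.0, -0.004]]
force: [-4.0, 1.7, 19.9]
opening: 0.289
```

```bash
python3 - <<'E'
from h import *
s=read_state();print(s['time_s'],s['position'],s['force'])
for n in('side','top'):
    c=cam(n);P=cloud(c);z=P[...,2]
    m=(z>.09)&(z<.107)&(P[...,0]>.45)&(P[...,0]<.54)&(P[...,1]>.13)&(P[...,1]<.28);l=P[m]
    if len(l)>20:
        d=np.linalg.svd((l-l.mean(0))[:,:2],full_matrices=False)[2][0];print(n,len(l),np.degrees(np.arctan2(d[1],d[0]))%180)
hand_in()
E
```

```text
15.425 [ 0.59073839 -0.01924468  0.16291788] [-4.0128702   1.6544408  19.93989251]
side 308 142.2155119380212
top 299 143.35626211960036
the job is handed in; nothing more can be done
```

I set the valve lever half open, clicked the white cap onto the stud, and handed the job in at 15.4 s while still pressing the cap down. `hand_in()` reports no verdict, so everything below is from my own readings.

- **Valve:** I pinched the lever and turned it about 27° to half open. After the press it read 142.2° (side camera) and 143.4° (top camera), against a target of about 141.8°. That puts the valve about 43.5–44.5° open, well inside the 7.5° tolerance.
- **Click:** as the cap went on, the wrist force swung to a 3.8 N downward pull, with the rim about level with the port. I took this as the click.
- **Press:** the final upward force was a steady 19.9 N, against the 13 N the collar needs to reach its stop. The cap's shoulder stands about 135.2 mm up, which puts the rim about 4.8 mm below the port.
- **Alignment and grip:** the cap sits about 0.8 mm off the stud's axis, the tool is tilted about 0.005 rad, and the fingers are still closed on the knob.
- **Disagreements:** the side and top cameras differ by about 1° on the lever. A sideways force of about 4 N remains on the tool.
- **Other things on the table:** I kept the path clear of them and felt no unexpected contact, but I did not re-measure their positions at the end.

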